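Clamp the collared spindle and hold the cam lever at its high point

TASK

Take the collared spindle (not the plain dowel) out of the wooden stand, stand it upright in the cup of the cam clamp, foot fully down on the cup's floor, and let go of it. Then take the cam lever by its upright handle and swing it to the cam's highest lift, where the lever stands straight in line with the spindle, pointing away from it over the index groove, neither short of it nor beyond, so that the cam presses the spindle into the V-anvil. The lever springs back when released, so finish while still gripping the handle and holding the lever there; leave the dowel standing in the stand and do not disturb the bottle and the tin.

Things in the scene. Friction and masses are not known exactly. Their poses are not given: they have to be found in the camera images.
- spindle: the collared spindle: loose plain aluminium round bar, 18 mm diameter, 140 mm long, with a collar 28 mm in diameter from 88 to 96 mm above its foot, 0.12 kg (may vary); the bare 44 mm above the collar is where to grip it. Origin at the centre of its foot, z axis along the bar up to its top. It starts upright in one of the two holes of the stand
- dowel: the plain dowel, bystander: loose aluminium round bar, 18 mm diameter, 140 mm long, without a collar, standing upright in the other hole of the stand. Origin at the centre of its foot, z up along the bar
- stand: low wooden block 140 x 60 x 35 mm (x, y, z), fixed, with two round holes of 22 mm diameter and 25 mm depth at x = -40 mm and x = +40 mm on its own x axis. Origin at the centre of its underside, z up; the bars' feet stand 10 mm above the table
- clamp: the cam clamp, fixed: grey base plate 110 x 190 x 12 mm. Origin on the table under the centre of the holder cup, z up. In line along its own y axis: sprung steel V-anvil (top 86 mm above the table) at +y, the cup at 0, the cam, and the lever's vertical pivot at y = -45.5 mm. A black index groove in the plate runs along y at x = 0, y = -87 to -123 mm
- cup_floor (a point): centre of the floor of the holder cup, 20 mm above the table. The cup is an upright round steel cup, 40 mm outside, 29 mm inside diameter, 32 mm deep, rim 52 mm above the table. Axes as the clamp's
- cam_ring: the cam: a dark steel bearing ring, 60 mm diameter, 20 mm high (58 to 78 mm above the table), set 12 mm off the pivot and free to revolve. At the highest lift it presses the spindle into the V-anvil (axis then about 5 mm to +y of the cup's axis) with about 6 N, as the anvil gives on a spring. Open, it leaves 17 mm to the cup's axis. Origin: centre of its underside
- pivot (a point): point on the vertical axis about which the lever turns, 90 mm above the table, at x = 0, y = -45.5 mm in the clamp's frame
- cam_lever (a joint): lever angle about the vertical pivot, rad, growing counter-clockwise from above. 0: open, start and rest, lever pointing to the clamp's -x; 1.57: cam at its highest lift, lever pointing to the clamp's -y, away from the cup, over the index groove; stop at 2.1. A spring turns it back to 0 when let go: 0.30 N m at 0, 0.49 N m at 1.57 (3 to 4 N at the handle)
- lever_handle: the upright black handle at the lever's end, 120 mm from the pivot: round, 16 mm diameter, 50 mm high, from 87 to 137 mm above the table, revolving freely on its own vertical axis. Origin at the centre of its lower end, z up
- oil_bottle: bystander: loose small white bottle, 44 mm diameter, 90 mm high, standing. Origin at the centre of its underside, z up
- tin: bystander: loose round tin of screws, 66 mm diameter, 30 mm high. Origin at the centre of its underside, z up
Things that resemble listed ones, but are neither listed nor needed, are in the scene too. Leave any blue, pink or yellow look-alike of the spindle alone.

How it is judged:
By the outcome, as a careful person would: the job done as asked, in the order asked, and still so for the second after the job is handed in, while the arm keeps its last pose, push and grip.
It also fails if it takes over 54 s, if anything falls off the work surface, if the arm or the gripper's body presses on something with over 40 N, if the wrist force passes 120 N, or if a joint passes its speed limit or range.

ROBOT

A 7-joint arm with a two-finger parallel gripper is mounted at the origin on the work surface; the furniture and walls round the work are solid. World frame = base frame: x ahead of the robot, y to its left, z up, the work surface at z = 0. Lengths are in m, angles in rad, forces in N, time in s.
With the tool pointing down it reaches from about 0.425 to 0.925 m from the base axis. Payload 6.8 kg.
Tool frame: the origin (TCP) lies at the very end of the fingers, on their centre line; the grasp point (between the pads) lies 19 mm behind it; z points along the fingers, y is the line along which they close (so a half turn about z gives the same grasp; the last joint's range is limited). The gripper opens to 85 mm and grips with 20 to 120 N. Pads are 22 mm wide; open, the fingers measure 114 mm over their backs; the gripper's body (76 mm by 85 mm) begins 54 mm behind the grasp point. The pads swing forward as they close: fully open they stand 13 mm farther back than shut.
Start: joints at [1.188, 0.477, 0.022, 1.555, -0.011, 1.109, -0.083], TCP at [0.183, -0.65, 0.231] pointing down, gripper open.
Joint ranges: [-2.96, 2.96], [-0.34, 2.1], [-1.41, 1.46], [0.24, 2.44], [-1.37, 4.51], [0.17, 1.92], [-2.96, 2.96]. Speed limits (rad/s): [2.39, 2.39, 3.14, 3.14, 3.14, 3.14, 3.14].

INTERFACE

Orientations are given as a rotation vector (axis times angle).
In Python, from bench import get_obs, grab_frame, hand_in gives the robot as it stands.
- The arm moves only by the tool drive_tool, never from a script. Its argument "rows" is a list of rows, each an object with "offset": the shift along the tool's x, y, z as a fraction of full scale, a list of three; "rotation": the turn, a rotation vector about the tool's x, y, z as a fraction of full scale, a list of three; "claw": the opening, from 0 (shut) to 1 (fully open). In form: [{"offset": [tx, ty, tz], "rotation": [wx, wy, wz], "claw": claw}, ...]. A call has 1 to 20 rows; each row is the pose to reach, as a shift and turn from the pose commanded when the call began, along the tool's axes at that moment; what a row does not reach only later rows make up. Full scale, the value 1, is 0.15 m for a shift and 2 rad for a turn. A row lasts 1/12 s, in which the tool goes at most 41.7 mm and 7.16 degrees, less where a joint would pass 70% of its speed; a pose out of reach is approached as far as the arm can. A call with a number of a shift or a turn outside -1 to 1 is refused whole. A call with a gripper value outside its range is refused whole. The fingers move at their own pace and stop on an object; "force" is the grip in N (left out, the last holds). Time passes only in rows, so rows that repeat a pose let the fingers close. It gives the time, the measured TCP pose, the force, the opening and the grip force at its end, in the units of the state.
- get_obs(): the state, without advancing time (a new reading comes with each control period).
- grab_frame(name): name is "scene" or "top"; returns a dict with "frame" (480x640x3 uint8, red, green, blue), "z_map" (480x640 float32, m along the optical axis (not along the pixel's ray), 0 where there is no reading), "vfov" (degrees; the focal length in pixels is half the picture's height over the tangent of half this angle, whatever the lens; pixels are square), "cx", "cy" (the principal point, pixels), "D" ([k1, k2, p1, p2, k3] as OpenCV has them; the pictures are not rectified), "R" (3x3) and "t" (3): a world point X has camera coordinates R X + t. Camera axes: x right, y down, z forward; pixel columns grow to the right and rows downward; lengths in m; the calibration is good to about 2 mm. A picture is of the moment at which its call begins.
- hand_in(): hands the job in; it is judged then, once.
The state is a dict: "clock": time; "joints": joint angles; "qvel": joint speeds; "tau": joint torques, N m; "tcp_pos": TCP position; "orientation": TCP orientation; "contact_force": force on the tool from outside, world axes, zero at the start; "moment": the same for the moment, N m; "grip_width": finger opening in m; "gripper_force": force on a finger pad.
Only numpy, scipy, OpenCV 4.12 (cv2) and the standard library are available. Lean on these libraries where they do the work, as an engineer would, in place of code of your own. Each camera call takes 0.05 s, during which the arm holds its last target. There are 200 camera calls.

## Working session

There is one attempt and no reset: what is moved stays moved. The work goes in short steps, Python scripts to look and compute and a tool call to move; the robot and the scene stay as the last step left them, time stands still between calls to the robot, and variables do not carry over. Pictures are saved under pics/ and viewed, at most 13 in all, crops included, and the job is handed in when it is done.

Besides the shell and the picture viewer there is one more tool, called after "Request:" as a command line: name --argument value ..., lists and objects as JSON in quotes. drive_tool: Moves the arm, as the interface text tells. Its arguments: {"type":"object","properties":{"rows":{"type":"array","items":{"type":"object","properties":{"offset":{"type":"array","items":{"type":"number"}},"rotation":{"type":"array","items":{"type":"number"}},"claw":{"type":"number"}}}},"force":{"type":"number"}},"required":["rows"]}

```bash
mkdir -p pics; ls; python3 - <<'E'
from bench import *
import cv2,numpy as np
o=get_obs();print(o['clock'],o['tcp_pos'],o['orientation'],o['grip_width'])
for n in("scene","top"):
    f=grab_frame(n);cv2.imwrite(f"pics/{n}0.png",f["frame"][:,:,::-1]);np.savez(f"{n}0.npz",**f)
    print(n,f["vfov"],f["cx"],f["cy"],f["D"],f["R"],f["t"])
E
```

```text
pics
0.0 [ 0.18301006 -0.64910479  0.23032643] [-3.11023552e+00 -4.30078579e-01  5.88482102e-04] 0.0854592565386511
scene 42.36922762670309 327.54567980787306 249.31667524892472 [-0.048239  0.        0.        0.        0.      ] [[-0.52536711 -0.8507108   0.01674922]
 [-0.6292901   0.37522624 -0.68058743]
 [ 0.57269832 -0.36809837 -0.73247541]] [0.25550815 0.40383657 1.05754126]
top 42.79048849987674 322.0979521217561 236.09761379506025 [-0.00317974  0.          0.          0.          0.        ] [[ 2.99747316e-02 -9.99550568e-01  4.22100199e-04]
 [-9.96643300e-01 -2.99197278e-02 -7.62032953e-02]
 [ 7.61816762e-02  1.86348999e-03 -9.97092212e-01]] [-0.01748426  0.5653499   1.58180831]
```

View pics/scene0.png

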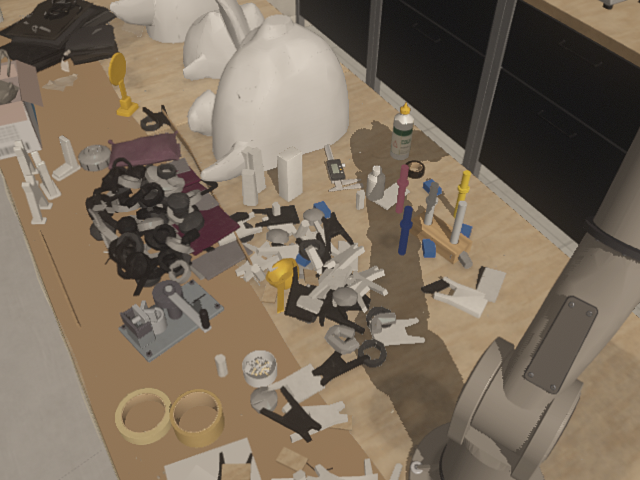

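View pics/top0.png

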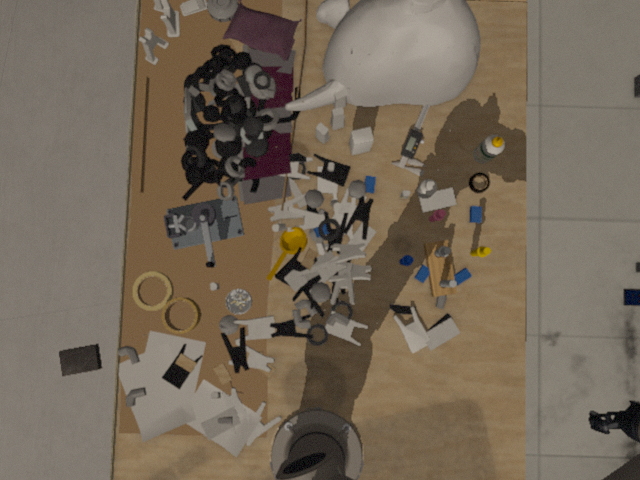

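Candidates for the spindle, in scene-image pixels: the grey bars in the stand at (431,205) and (458,222); and the look-alikes, yellow (463,187), blue (405,230) and maroon/pink (402,188). The stand is at (445,240) and the clamp at (170,318). The tin is at (260,365) and the bottle at about (376,182). Next I'll crop in close.

```bash
python3 - <<'E'
import cv2,numpy as np
s=cv2.imread("pics/scene0.png");t=cv2.imread("pics/top0.png")
def c(i,x,y,w,h):return cv2.resize(i[y:y+h,x:x+w],(400,300),interpolation=cv2.INTER_CUBIC)
a=np.vstack([np.hstack([c(s,390,165,100,75+0),c(s,110,270,120,90)]),np.hstack([c(t,400,225,100,75),c(t,150,180,120,90)])])
cv2.imwrite("pics/crop1.png",a)
E
```

```text
(no output)
```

View pics/crop1.png

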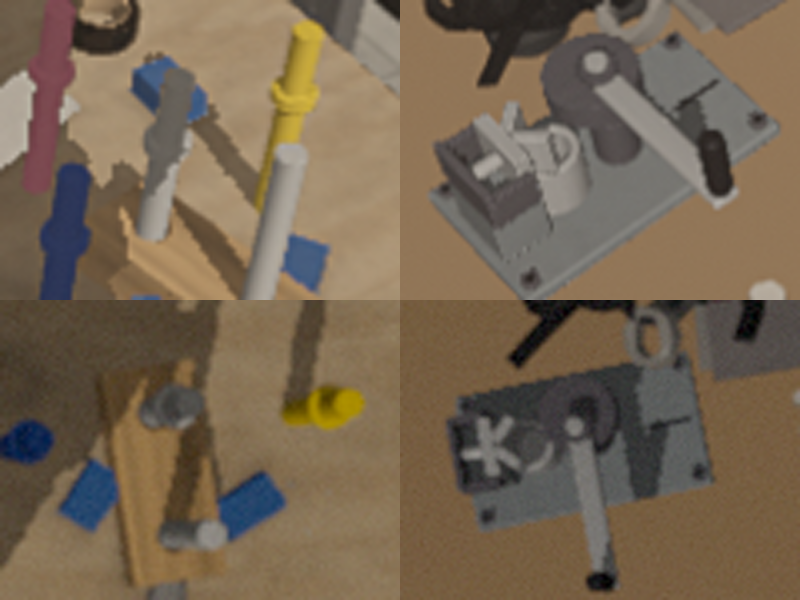

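```bash
cat > h.py <<'E'
import cv2,numpy as np
def K(f):
    fl=240/np.tan(np.radians(float(f["vfov"]))/2);return np.array([[fl,0,float(f["cx"])],[0,fl,float(f["cy"])],[0,0,1]])
def ray(f,px):
    n=cv2.undistortPoints(np.array(px,float).reshape(-1,1,2),K(f),f["D"]).reshape(-1,2)
    d=np.c_[n,np.ones(len(n))]@f["R"];return -f["R"].T@f["t"],d
def atz(f,px,z):
    c,d=ray(f,px);s=(np.array(z)-c[2])/d[:,2];return c+d*s[:,None]
def cloud(f):
    v,u=np.mgrid[:480,:640];z=f["z_map"].ravel()
    c,d=ray(f,np.c_[u.ravel(),v.ravel()]);P=c+d*z[:,None];P[z==0]=np.nan;return P.reshape(480,640,3)
def proj(f,X): return cv2.projectPoints(np.array(X,float).reshape(-1,1,3),cv2.Rodrigues(f["R"])[0],f["t"],K(f),f["D"])[0].reshape(-1,2)
E
python3 - <<'E'
from h import *
np.set_printoptions(precision=4,suppress=True)
s=np.load("scene0.npz");t=np.load("top0.npz")
F={"spin":[(434.5,184.5),(447,250.5),.150],"dowel":[(462.5,203.5),(452.5,283.5),.150],
"handle":[(203.9,310.5),(210,264),.137],"pivot":[(168.8,288.9),(202.2,218.1),.096],}
for k,(a,b,z) in F.items():
    print(k,atz(s,[a],z)[0],atz(t,[b],z)[0])
    # triangulate
    c1,d1=ray(s,[a]);c2,d2=ray(t,[b]);d1=d1[0];d2=d2[0]
    x=np.linalg.lstsq(np.c_[d1,-d2],c2-c1,rcond=None)[0];print("   tri",c1+d1*x[0],c2+d2*x[1])
for n,f in(("s",s),("t",t)):
    P=cloud(f)
    for nm,lo,hi in(("clampplate",.008,.016),("rim",.048,.056),("ring",.074,.08),("hand",.128,.142),("lever",.08,.092),("anv",.082,.09)):
        r=P[(P[...,2]>lo)&(P[...,2]<hi)&(P[...,0]>.4)&(P[...,0]<.75)&(P[...,1]>.15)&(P[...,1]<.45)]
        print(n,nm,len(r),r.mean(0) if len(r) else'',r.min(0) if len(r) else'',r.max(0) if len(r) else'')
    r=P[(P[...,2]>.12)&(P[...,2]<.16)&(P[...,0]>.35)&(P[...,0]<.75)&(P[...,1]<-.1)&(P[...,1]>-.4)];print(n,len(r),np.round(r[:60:4],3).tolist())
E
```

```text
spin [ 0.5277 -0.2993  0.15  ] [ 0.5301 -0.3019  0.15  ]
   tri [ 0.5306 -0.3022  0.1465] [ 0.5303 -0.3026  0.1466]
dowel [ 0.4486 -0.3127  0.15  ] [ 0.4514 -0.3162  0.15  ]
   tri [ 0.4519 -0.3165  0.1455] [ 0.4515 -0.3171  0.1456]
handle [0.4787 0.2735 0.137 ] [0.481  0.2684 0.137 ]
   tri [0.4826 0.2724 0.1318] [0.4811 0.2695 0.1312]
pivot [0.5945 0.3028 0.096 ] [0.5961 0.3005 0.096 ]
   tri [0.597  0.3024 0.0931] [0.5964 0.3011 0.0928]
s clampplate 2513 [0.5877 0.2875 0.0122] [0.4   0.15  0.008] [0.7495 0.4489 0.016 ]
s rim 695 [0.643  0.2865 0.0518] [0.4167 0.1505 0.048 ] [0.7491 0.4062 0.056 ]
s ring 717 [0.6276 0.3282 0.0771] [0.4769 0.1755 0.074 ] [0.7487 0.4059 0.08  ]
s hand 59 [0.4771 0.2769 0.1344] [0.4711 0.2682 0.1283] [0.4857 0.2841 0.1411]
s lever 1061 [0.6061 0.325  0.0857] [0.4709 0.2433 0.08  ] [0.7489 0.4045 0.092 ]
s anv 806 [0.5982 0.3225 0.086 ] [0.4709 0.2449 0.082 ] [0.7489 0.4029 0.09  ]
s 471 [[0.628, -0.291, 0.141], [0.626, -0.293, 0.138], [0.622, -0.281, 0.143], [0.624, -0.294, 0.136], [0.622, -0.281, 0.14], [0.616, -0.288, 0.142], [0.618, -0.279, 0.141],
[... 341 characters left out ...]
9 0.3952 0.056 ]
t ring 431 [0.6362 0.3131 0.0772] [0.5028 0.1682 0.0741] [0.7495 0.4018 0.08  ]
t hand 34 [0.4796 0.2716 0.1356] [0.4735 0.2635 0.1289] [0.486  0.279  0.1414]
t lever 737 [0.6057 0.3169 0.0857] [0.4751 0.1805 0.08  ] [0.7483 0.3992 0.0919]
t anv 539 [0.602  0.3174 0.0859] [0.4751 0.2323 0.082 ] [0.7483 0.3992 0.09  ]
t 258 [[0.628, -0.285, 0.145], [0.628, -0.294, 0.146], [0.627, -0.291, 0.138], [0.625, -0.283, 0.13], [0.623, -0.289, 0.148], [0.624, -0.282, 0.121], [0.621, -0.288, 0.141], [0.621, -0.297, 0.143], [0.619, -0.288, 0.143], [0.62, -0.298, 0.139], [0.616, -0.288, 0.142], [0.617, -0.299, 0.136], [0.614, -0.288, 0.142], [0.613, -0.288, 0.128], [0.538, -0.304, 0.152]]
```

The spindle is the collared grey bar, with its top at scene (434,184) and top view (447,250). The plain dowel is at scene (462,203). The groove and lever are visible on the clamp, and the handle is at scene (204,310). Now I'll fit the clamp yaw and check obstacle heights.

```bash
python3 - <<'E'
from h import *
from bench import get_obs
from scipy.spatial.transform import Rotation as Ro
np.set_printoptions(precision=4,suppress=True)
print(Ro.from_rotvec(get_obs()['orientation']).as_matrix())
fs={n:np.load(n+"0.npz") for n in("scene","top")}
for n,f in fs.items():
    P=cloud(f);
    cl=(P[...,0]>.5)&(P[...,0]<.69)&(P[...,1]>.19)&(P[...,1]<.43)
    # plate: greyish pixels at plate height
    rgb=f["frame"].astype(int);g=(rgb[...,0]-rgb[...,2])<25
    m=(cl&g&(P[...,2]>.006)&(P[...,2]<.018)).astype(np.uint8)
    k,l,st,ce=cv2.connectedComponentsWithStats(m);j=1+np.argmax(st[1:,4])
    q=P[l==j][:,:2].astype(np.float32);r=cv2.minAreaRect(q*1000);print(n,"plate",len(q),r)
    for nm,lo,hi in(("ring",.073,.081),("rim",.047,.055)):
        r=P[cl&(P[...,2]>lo)&(P[...,2]<hi)];print(nm,len(r),np.round(np.median(r,0),4),r[:,:2].min(0),r[:,:2].max(0))
    # obstacles: tallest cells around, 2cm grid x .40-.72,y .10-.42
    for nm,(x0,x1,y0,y1) in {"clamp":(.4,.74,.1,.42),"stand":(.38,.62,-.42,-.2)}.items():
        print(nm,"rows x up, cols y down from",y1)
        for x in np.arange(x1,x0,-.02):
            row=[]
            for y in np.arange(y1,y0,-.02):
                z=P[...,2][(P[...,0]<x)&(P[...,0]>x-.02)&(P[...,1]<y)&(P[...,1]>y-.02)]
                row.append("%3d"%(1000*z.max()) if len(z) else " - ")
            if n=="top":print("%.2f"%x,*row)
E
```

```text
[[ 0.9625  0.2714 -0.0006]
 [ 0.2714 -0.9625  0.0016]
 [-0.0001 -0.0017 -1.    ]]
scene plate 1294 ((582.2728271484375, 346.94964599609375), (109.80354309082031, 122.85173034667969), 11.109642028808594)
ring 698 [0.5998 0.3262 0.0773] [0.501  0.1901] [0.6899 0.4059]
rim 318 [0.5876 0.3412 0.0517] [0.5467 0.2337] [0.6894 0.4062]
clamp rows x up, cols y down from 0.42
stand rows x up, cols y down from -0.2
top plate 989 ((606.4268188476562, 260.5651550292969), (109.74356842041016, 86.38504791259766), 13.448033332824707)
ring 387 [0.6047 0.3165 0.0775] [0.5028 0.2724] [0.6893 0.4018]
rim 157 [0.6007 0.3463 0.0519] [0.5469 0.2306] [0.6887 0.3952]
clamp rows x up, cols y down from 0.42
0.74   9  13  84  99 102 112  55  63  82  80  68  71  66  53  56  57
0.72   9  10   8  89 104 101  56  59  77  85  68  52  57  56  57  50
0.70   6   8  10  85  95  99  63  54  63  62  30  66  69  22  25  38
0.68   9   6   9  63  76   8  11  45  63  63  25  80  79  27  24  41
0.66   8   7  55  66  58  18  20  46  55  52  27  29  27  19  23  36
0.64  16  17  20  18  82  84  83  84  22  19   7   9   6  19  28 
[... 689 characters left out ...]
   9
0.42  15  30   6   7   7  10  11  55  28  31  22  35  10   7  12   8
stand rows x up, cols y down from -0.2
0.62   8   7   9  99 147  92  11  11   8  30  33
0.60  10   9  11   7   7   9   6   8   8  10  15
0.58   8  10   9   9  12  39  39   8   9   9   9
0.56   9  12  10  42 114 108  42  12  10 119 137
0.54   7   8   8  42 156 155  43   7   7 148 150
0.52 145 142  10  44 112 111  40   7  10   7  96
0.50 146 105  29  43  44  47  42  41  30  29   9
0.48   8   8  32  31  45  97  43  39  34  29   8
0.46  10   8  25  29  42 157 155  38  28   8  12
0.44   9   9   8   7  40  42  44  43   9   9   9
0.42   9   9  11   9  37  40  33   8   8   9   9
0.40  19  23  20   6   9  32  30   9  11   7   7
```

```bash
cat > fit.py <<'E'
from h import *
from scipy.optimize import least_squares
np.set_printoptions(precision=4,suppress=True)
fs={n:np.load(n+"0.npz") for n in("scene","top")}
S=lambda u,v:((u-400)/3.3333+110-.35,v/3.3333+270-.35)
T=lambda u,v:((u-400)/3.3333+150-.35,(v-300)/3.3333+180-.35)
C=lambda sx,sy:("c",sx,sy)
obs={"scene":[(S(779,126),C(1,-1)),(S(525,299),C(-1,1)),(S(431,195),C(1,1)),(S(675,37),C(1,-1)),(S(596,63),"p"),(S(713,135),"h")],
"top":[(T(713,487),C(-1,-1)),(T(688,358),C(1,-1)),(T(479,530),C(-1,1)),(T(574,427),"p"),(T(600,578),"h")]}
obs["scene"][0]=(S(779,126),C(-1,-1))
def pts(p,fe):
    x,y,a,y0=p[:4]
    if fe=="p":q=[0,-.0455,.096]
    elif fe=="h":q=[-.12,-.0455,.137]
    else:q=[fe[1]*.055,y0+fe[2]*.095,.012]
    c,s=np.cos(a),np.sin(a);return [x+c*q[0]-s*q[1],y+s*q[0]+c*q[1],q[2]]
def res(p,ns):
    r=[]
    for n in ns:
        uv=proj(fs[n],[pts(p,f) for _,f in obs[n]]);r.append((uv-np.array([o for o,_ in obs[n]])).ravel())
    return np.concatenate(r)
if __name__=="__main__":
    for ns in(["scene"],["top"],["scene","top"]):
        o=least_squares(res,[.585,.345,.22,-.03],args=(ns,),loss="soft_l1",x_scale=[.01,.01,.1,.01]);print(ns,o.x,np.degrees(o.x[2]));print(o.fun.reshape(-1,2).round(1).tolist())
    p=o.x;ims=[]
    def W(q):
        c,s=np.cos(p[2]),np.sin(p[2]);q=np.array(q);return np.c_[p[0]+c*q[:,0]-s*q[:,1],p[1]+s*q[:,0]+c*q[:,1],q[:,2]]
    th=np.linspace(0,2*np.pi,60)
    circ=lambda x,y,r,z:np.c_[x+r*np.cos(th),y+r*np.sin(th),0*th+z]
    sh=[(circ(0,0,.0145,.052),(0,255,0)),(circ(0,0,.02,.052),(0,255,0)),(circ(-.0,-.0455-.012,.03,.078),(0,0,255)),([[0,-.087,.012],[0,-.123,.012]],(0,255,255)),
     ([[-.055,p[3]-.095,.012],[.055,p[3]-.095,.012],[.055,p[3]+.095,.012],[-.055,p[3]+.095,.012],[-.055,p[3]-.095,.012]],(255,0,0)),(circ(-.12,-.0455,.008,.137),(255,0,255))]
    for n,(x,y) in(("scene",(110,270)),("top",(150,180))):
        f=fs[n];i=cv2.resize(f["frame"][y:y+90,x:x+120,::-1],(800,600),interpolation=cv2.INTER_CUBIC)[:, :]
        k=800/120
        for q,col in sh:
            uv=((proj(f,W(q))-[x,y]+.5)*k).astype(np.int32);cv2.polylines(i,[uv],False,col,1)
        ims.append(i[60:480,100:] if n=="top" else i)
    cv2.imwrite("pics/ov.png",np.hstack([cv2.resize(ims[0],(400,300)),cv2.resize(ims[1],(400,240))[:, :] if 0 else cv2.resize(ims[1],(400,300))]))
E
sed -i 's/,(S(675,37),C(1,-1))/,(S(675,37),C(1,-1))/' fit.py; python3 fit.py
```

```text
['scene'] [ 0.5852  0.3464  0.2326 -0.0332] 13.328339818845562
[[0.5, -0.3], [0.2, 1.7], [-2.2, -0.2], [0.0, -2.5], [0.5, -0.2], [-0.2, 0.5]]
['top'] [ 0.5873  0.3423  0.2235 -0.0327] 12.80760730461322
[[0.2, -0.3], [0.1, -2.3], [-0.6, 0.6], [1.4, -0.1], [-0.9, 1.2]]
['scene', 'top'] [ 0.5861  0.3453  0.2293 -0.0335] 13.135532936116276
[[1.0, -0.8], [0.6, 1.0], [-1.7, -0.9], [0.6, -3.0], [0.8, -0.7], [-0.0, 0.1], [-0.5, -0.3], [-0.8, -2.2], [-1.3, 1.1], [0.1, 0.2], [-1.9, 1.5]]
```

Request:
drive_tool --rows '[{"offset":[0.95,-0.537,0],"rotation":[0,0,0],"claw":0.55},{"offset":[0.95,-0.537,0],"rotation":[0,0,0],"claw":0.55},{"offset":[0.95,-0.537,0],"rotation":[0,0,0],"claw":0.55},{"offset":[0.95,-0.537,0],"rotation":[0,0,0],"claw":0.55},{"offset":[0.95,-0.537,0],"rotation":[0,0,0],"claw":0.55},{"offset":[0.95,-0.537,0],"rotation":[0,0,0],"claw":0.55}]' --force 40

```text
clock: 0.6
tcp_pos: [0.3012, -0.5311, 0.2311]
orientation: [-3.11, -0.439, -0.001]
contact_force: [0.4, -0.7, 0.7]
grip_width: 0.0466
gripper_force: 0.0
```

Request:
drive_tool --rows '[{"offset":[0.95,-0.537,0],"rotation":[0,0,0],"claw":0.55},{"offset":[0.95,-0.537,0],"rotation":[0,0,0],"claw":0.55},{"offset":[0.95,-0.537,0],"rotation":[0,0,0],"claw":0.55},{"offset":[0.95,-0.537,0],"rotation":[0,0,0],"claw":0.55},{"offset":[0.95,-0.537,0],"rotation":[0,0,0],"claw":0.55},{"offset":[0.95,-0.537,0],"rotation":[0,0,0],"claw":0.55}]'

```text
clock: 1.1
tcp_pos: [0.4151, -0.4161, 0.2311]
orientation: [-3.111, -0.436, -0.0]
contact_force: [-0.5, -1.6, 0.4]
grip_width: 0.0472
gripper_force: 0.0
```

Request:
drive_tool --rows '[{"offset":[0.95,-0.537,0],"rotation":[0,0,0],"claw":0.55},{"offset":[0.95,-0.537,0],"rotation":[0,0,0],"claw":0.55},{"offset":[0.95,-0.537,0],"rotation":[0,0,0],"claw":0.55},{"offset":[0.95,-0.537,0],"rotation":[0,0,0],"claw":0.55},{"offset":[0.95,-0.537,0],"rotation":[0,0,0],"claw":0.55},{"offset":[0.95,-0.537,0],"rotation":[0,0,0],"claw":0.55},{"offset":[0.95,-0.537,0],"rotation":[0,0,0],"claw":0.55}]'

```text
clock: 1.68
tcp_pos: [0.5275, -0.3036, 0.2308]
orientation: [3.112, 0.425, -0.003]
contact_force: [-0.8, -0.4, 0.5]
grip_width: 0.047
gripper_force: 0.0
```

Request:
drive_tool --rows '[{"offset":[0.013,-0.01,0.2],"rotation":[0,0,0],"claw":0.55},{"offset":[0.013,-0.01,0.3],"rotation":[0,0,0],"claw":0.55},{"offset":[0.013,-0.01,0.4],"rotation":[0,0,0],"claw":0.55},{"offset":[0.013,-0.01,0.5],"rotation":[0,0,0],"claw":0.55},{"offset":[0.013,-0.01,0.6],"rotation":[0,0,0],"claw":0.55},{"offset":[0.013,-0.01,0.7],"rotation":[0,0,0],"claw":0.55},{"offset":[0.013,-0.01,0.8],"rotation":[0,0,0],"claw":0.55},{"offset":[0.013,-0.01,0.8],"rotation":[0,0,0],"claw":0.55},{"offset":[0.013,-0.01,0.8],"rotation":[0,0,0],"claw":0.55},{"offset":[0.013,-0.01,0.8],"rotation":[0,0,0],"claw":0.55}]'

```text
clock: 2.52
tcp_pos: [0.53, -0.301, 0.1121]
orientation: [3.111, 0.426, 0.001]
contact_force: [0.3, -0.5, -0.5]
grip_width: 0.0471
gripper_force: 0.0
```

```bash
python3 - <<'E'
from bench import *
import cv2
f=grab_frame("scene")["frame"];c=cv2.resize(f[145:265,370:530,::-1],(800,600),interpolation=cv2.INTER_CUBIC);cv2.imwrite("pics/g1.png",c);o=get_obs();print(o["tcp_pos"],o["contact_force"])
E
```

```text
[ 0.53054038 -0.30068108  0.11245396] [ 0.7470631  -0.34077953  0.12185735]
```

View pics/g1.png

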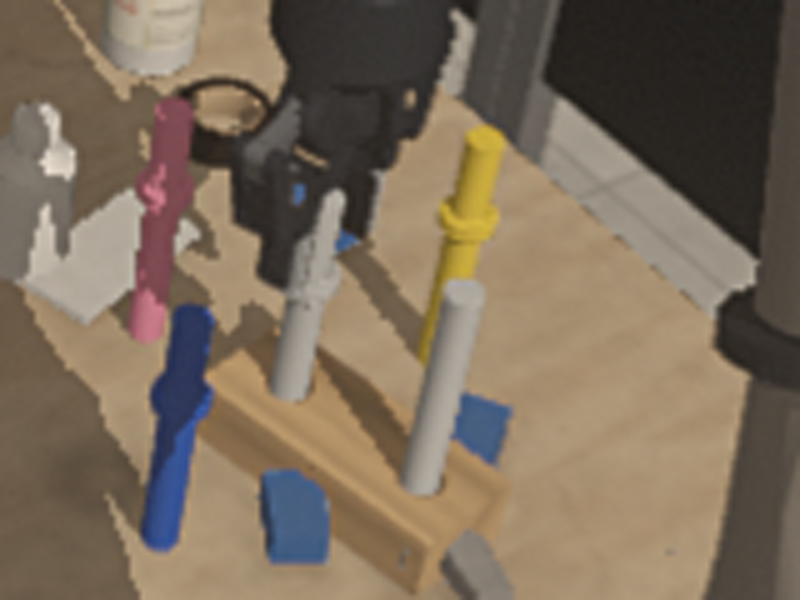

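The collared spindle at crop (320,270) sits between the fingers, with the pads above its collar. The dowel at (440,390) is clear. Closing.

Request:
drive_tool --rows '[{"offset":[0,0,0],"rotation":[0,0,0],"claw":0.35},{"offset":[0,0,0],"rotation":[0,0,0],"claw":0.3},{"offset":[0,0,0],"rotation":[0,0,0],"claw":0.25},{"offset":[0,0,0],"rotation":[0,0,0],"claw":0.2},{"offset":[0,0,0],"rotation":[0,0,0],"claw":0},{"offset":[0,0,0],"rotation":[0,0,0],"claw":0},{"offset":[0,0,0],"rotation":[0,0,0],"claw":0},{"offset":[0,0,0],"rotation":[0,0,0],"claw":0}]' --force 40

```text
clock: 3.23
tcp_pos: [0.531, -0.2996, 0.1119]
orientation: [3.111, 0.43, 0.002]
contact_force: [0.3, -1.3, 5.1]
grip_width: 0.0163
gripper_force: 39.1
```

Request:
drive_tool --rows '[{"offset":[0,0,-0.03],"rotation":[0,0,0],"claw":0},{"offset":[0,0,-0.08],"rotation":[0,0,0],"claw":0},{"offset":[0,0,-0.16],"rotation":[0,0,0],"claw":0},{"offset":[0,0,-0.28],"rotation":[0,0,0],"claw":0},{"offset":[0,0,-0.44],"rotation":[0,0,0],"claw":0},{"offset":[0,0,-0.62],"rotation":[0,0,0],"claw":0},{"offset":[0,0,-0.8],"rotation":[0,0,0],"claw":0},{"offset":[0,0,-0.94],"rotation":[0,0,0],"claw":0},{"offset":[0,0,-1],"rotation":[0,0,0],"claw":0},{"offset":[0,0,-1],"rotation":[0,0,0],"claw":0}]'

```text
clock: 4.07
tcp_pos: [0.5317, -0.2994, 0.2643]
orientation: [3.109, 0.43, 0.006]
contact_force: [0.5, -0.6, -0.7]
grip_width: 0.0165
gripper_force: 39.1
```

```bash
python3 - <<'E'
from bench import *
import cv2
from h import *
o=get_obs();print(o["tcp_pos"],o["contact_force"],o["grip_width"],o["joints"])
P={}
out=[]
for n in("scene","top"):
    g=grab_frame(n);uv=proj(g,[o["tcp_pos"]])[0];print(n,uv);u,v=uv.astype(int);x=min(max(u-60,0),520);y=min(max(v-45,0),390)
    out.append(cv2.resize(g["frame"][y:y+90,x:x+120,::-1],(400,300),interpolation=cv2.INTER_CUBIC));print(x,y)
cv2.imwrite("pics/g2.png",np.hstack(out))
E
```

```text
[ 0.5316876  -0.29941748  0.26434764] [ 0.46326305 -0.60739469 -0.68862679] 0.016530516358656606 [ 0.52769041  0.34588951 -0.15111412  1.67516567  0.0568865   1.12003347
 -0.93506538]
scene [441.16102974 141.64571349]
381 96
top [456.41084956 247.03815099]
396 202
```

View pics/g2.png

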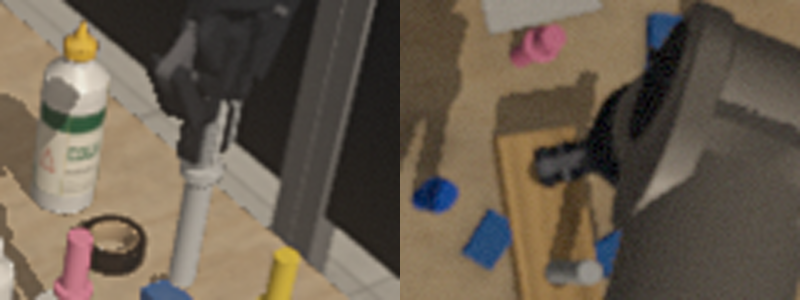

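```bash
python3 - <<'E'
from h import *
s=np.load("scene0.npz")
print(atz(s,[(435.7,179.8),(441.4,147.2)],[.162,.254]))
E
```

```text
[[ 0.52869925 -0.3012323   0.162     ]
 [ 0.52654221 -0.29786655  0.254     ]]
```

```bash
python3 - <<'E'
from h import *
for n in("scene0.npz","top0.npz"):
    P=cloud(np.load(n))
    for y in np.arange(-.26,.36,.05):
        m=(P[...,0]>.49)&(P[...,0]<.66)&(P[...,1]>y)&(P[...,1]<y+.05);print("%.2f:%.3f"%(y,np.nanmax(P[...,2][m])),end=" ")
    print()
E
```

```text
-0.26:0.142 -0.21:0.144 -0.16:0.047 -0.11:0.066 -0.06:0.075 -0.01:0.124 0.04:0.088 0.09:0.074 0.14:0.028 0.19:0.049 0.24:0.091 0.29:0.101 0.34:0.090 
-0.26:0.146 -0.21:0.143 -0.16:0.071 -0.11:0.069 -0.06:0.122 -0.01:0.107 0.04:0.090 0.09:0.076 0.14:0.029 0.19:0.052 0.24:0.102 0.29:0.103 0.34:0.095
```

Request:
drive_tool --rows '[{"offset":[0,0,-0.07],"rotation":[0,0,0],"claw":0},{"offset":[0.05,-0.13,-0.14],"rotation":[0,0,0],"claw":0},{"offset":[0.12,-0.33,-0.14],"rotation":[0,0,0],"claw":0},{"offset":[0.2,-0.55,-0.14],"rotation":[0,0,0],"claw":0},{"offset":[0.3064,-0.8075,-0.14],"rotation":[0,0,0],"claw":0}]'

```text
clock: 4.58
tcp_pos: [0.5408, -0.1707, 0.2815]
orientation: [3.113, 0.425, -0.004]
contact_force: [1.1, -0.0, -1.7]
grip_width: 0.0161
gripper_force: 39.2
```

Request:
drive_tool --rows '[{"offset":[0.08,-0.22,0],"rotation":[0,0,0],"claw":0},{"offset":[0.16,-0.42,0],"rotation":[0,0,0],"claw":0},{"offset":[0.24,-0.62,0],"rotation":[0,0,0],"claw":0},{"offset":[0.3064,-0.8075,0],"rotation":[0,0,0],"claw":0}]'

```text
clock: 4.92
tcp_pos: [0.5527, -0.039, 0.2815]
orientation: [-3.111, -0.432, 0.003]
contact_force: [0.7, -0.3, -1.2]
grip_width: 0.0164
gripper_force: 39.2
```

Request:
drive_tool --rows '[{"offset":[0.08,-0.22,0],"rotation":[0,0,0],"claw":0},{"offset":[0.16,-0.42,0],"rotation":[0,0,0],"claw":0},{"offset":[0.24,-0.62,0],"rotation":[0,0,0],"claw":0},{"offset":[0.3064,-0.8075,0],"rotation":[0,0,0],"claw":0}]'

```text
clock: 5.25
tcp_pos: [0.564, 0.0898, 0.2815]
orientation: [-3.112, -0.431, 0.003]
contact_force: [0.5, -0.8, -1.4]
grip_width: 0.0165
gripper_force: 39.2
```

Request:
drive_tool --rows '[{"offset":[0.08,-0.22,0],"rotation":[0,0,0],"claw":0},{"offset":[0.16,-0.42,0],"rotation":[0,0,0],"claw":0},{"offset":[0.24,-0.62,0],"rotation":[0,0,0],"claw":0},{"offset":[0.3064,-0.8075,0],"rotation":[0,0,0],"claw":0}]'

```text
clock: 5.58
tcp_pos: [0.5754, 0.2187, 0.2813]
orientation: [3.112, 0.431, -0.004]
contact_force: [0.2, -0.5, -0.3]
grip_width: 0.0164
gripper_force: 39.2
```

Request:
drive_tool --rows '[{"offset":[0.08,-0.22,0],"rotation":[0,0,0],"claw":0},{"offset":[0.16,-0.42,0],"rotation":[0,0,0],"claw":0},{"offset":[0.22,-0.58,0],"rotation":[0,0,0],"claw":0},{"offset":[0.27,-0.71,0],"rotation":[0,0,0],"claw":0},{"offset":[0.3064,-0.8075,0],"rotation":[0,0,0],"claw":0},{"offset":[0.3064,-0.8075,0],"rotation":[0,0,0],"claw":0},{"offset":[0.3064,-0.8075,0],"rotation":[0,0,0],"claw":0},{"offset":[0.3064,-0.8075,0],"rotation":[0,0,0],"claw":0}]'

```text
clock: 6.25
tcp_pos: [0.5877, 0.3443, 0.2817]
orientation: [3.111, 0.428, -0.001]
contact_force: [0.1, -0.3, -0.3]
grip_width: 0.0166
gripper_force: 39.2
```

```bash
cat > look.py <<'E'
from bench import *
from h import *
import sys
o=get_obs();print({k:np.round(o[k],4).tolist() for k in("clock","tcp_pos","orientation","contact_force","grip_width","joints")})
out=[]
for n,x,y in(("scene",110,int(sys.argv[2])),("top",150,int(sys.argv[3]))):
    g=grab_frame(n);np.savez(f"{n}_{sys.argv[1]}.npz",**g)
    out.append(cv2.resize(g["frame"][y:y+90,x:x+120,::-1],(800,600),interpolation=cv2.INTER_CUBIC) if len(sys.argv)>4 else cv2.resize(g["frame"][y:y+90,x:x+120,::-1],(400,300),interpolation=cv2.INTER_CUBIC))
cv2.imwrite(f"pics/{sys.argv[1]}.png",out[0] if len(sys.argv)>4 else np.hstack(out))
E
python3 look.py c1 240 180
```

```text
{'clock': 6.25, 'tcp_pos': [0.5877, 0.3443, 0.2817], 'orientation': [3.1106, 0.4276, -0.0013], 'contact_force': [0.1022, -0.3117, -0.3198], 'grip_width': 0.0166, 'joints': [-0.345, 0.4832, -0.406, 1.4557, 0.196, 1.2443, -2.0702]}
```

View pics/c1.png

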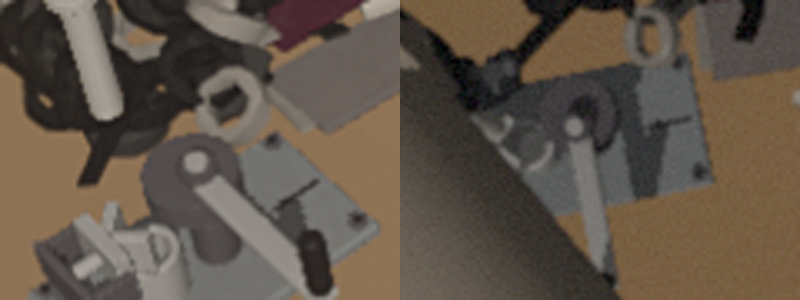

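```bash
python3 - <<'E'
from h import *
s=np.load("scene0.npz")
print(atz(s,[(142,273),(142-(108-75)/3.333,273-(110-22)/3.333)],[.180,.250]))
# expected image of vertical bar axis
print(proj(s,[[.5852,.3464,.18],[.5852,.3464,.25]]))
E
```

```text
[[0.58330227 0.34448179 0.18      ]
 [0.58581971 0.34695163 0.25      ]]
[[140.64415127 272.73246946]
 [132.52011198 246.70113963]]
```

Request:
drive_tool --rows '[{"offset":[0.01,-0.008,0.15],"rotation":[0,0,0],"claw":0},{"offset":[0.01,-0.008,0.3],"rotation":[0,0,0],"claw":0},{"offset":[0.01,-0.008,0.45],"rotation":[0,0,0],"claw":0},{"offset":[0.01,-0.008,0.55],"rotation":[0,0,0],"claw":0},{"offset":[0.01,-0.008,0.55],"rotation":[0,0,0],"claw":0},{"offset":[0.01,-0.008,0.55],"rotation":[0,0,0],"claw":0}]'

```text
clock: 6.85
tcp_pos: [0.5886, 0.3461, 0.1995]
orientation: [3.111, 0.428, -0.002]
contact_force: [0.9, -1.0, -1.0]
grip_width: 0.0164
gripper_force: 39.2
```

```bash
python3 look.py c2 265 180 1
```

```text
{'clock': 6.85, 'tcp_pos': [0.5886, 0.3461, 0.1995], 'orientation': [3.1112, 0.4279, -0.0019], 'contact_force': [0.9203, -0.9845, -0.968], 'grip_width': 0.0164, 'joints': [-0.352, 0.5499, -0.3956, 1.5419, 0.2287, 1.0973, -2.0976]}
```

View pics/c2.png

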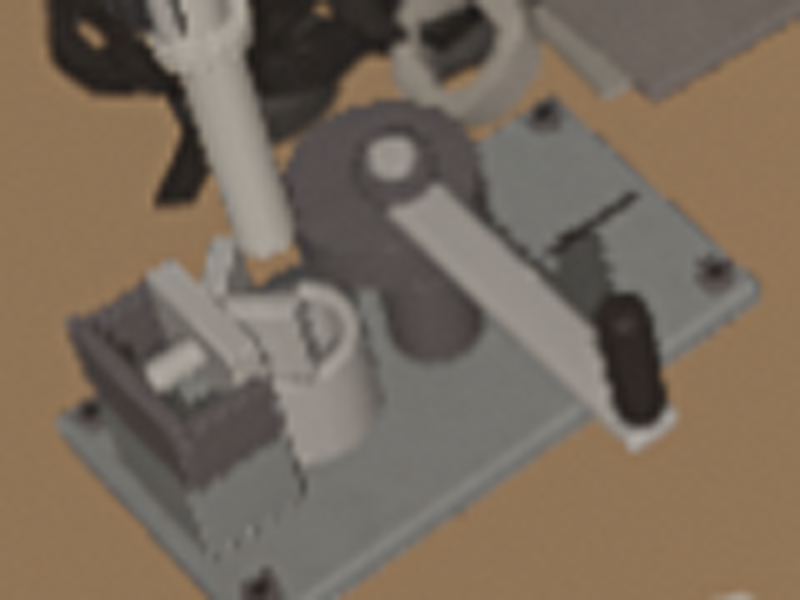

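The foot is at crop (270,245), above the cup at (310,320) and between the anvil and the cam. Lowering slowly.

Request:
drive_tool --rows '[{"offset":[0,0,0.06],"rotation":[0,0,0],"claw":0},{"offset":[0,0,0.12],"rotation":[0,0,0],"claw":0},{"offset":[0,0,0.18],"rotation":[0,0,0],"claw":0},{"offset":[0,0,0.24],"rotation":[0,0,0],"claw":0},{"offset":[0,0,0.3],"rotation":[0,0,0],"claw":0},{"offset":[0,0,0.36],"rotation":[0,0,0],"claw":0},{"offset":[0,0,0.36],"rotation":[0,0,0],"claw":0}]'

```text
clock: 7.53
tcp_pos: [0.5873, 0.3467, 0.1429]
orientation: [3.11, 0.43, -0.006]
contact_force: [-0.7, -0.2, -1.4]
grip_width: 0.0158
gripper_force: 39.2
```

Request:
drive_tool --rows '[{"offset":[0,0,0.03],"rotation":[0,0,0],"claw":0},{"offset":[0,0,0.06],"rotation":[0,0,0],"claw":0},{"offset":[0,0,0.09],"rotation":[0,0,0],"claw":0},{"offset":[0,0,0.11],"rotation":[0,0,0],"claw":0},{"offset":[0,0,0.125],"rotation":[0,0,0],"claw":0},{"offset":[0,0,0.13],"rotation":[0,0,0],"claw":0},{"offset":[0,0,0.13],"rotation":[0,0,0],"claw":0}]'

```text
clock: 8.12
tcp_pos: [0.5884, 0.3475, 0.1262]
orientation: [3.112, 0.43, -0.0]
contact_force: [0.7, -0.3, -0.8]
grip_width: 0.0162
gripper_force: 39.2
```

Request:
drive_tool --rows '[{"offset":[0,0,0.01],"rotation":[0,0,0],"claw":0},{"offset":[0,0,0.02],"rotation":[0,0,0],"claw":0},{"offset":[0,0,0.02],"rotation":[0,0,0],"claw":0},{"offset":[0,0,0.02],"rotation":[0,0,0],"claw":0}]'

```text
clock: 8.45
tcp_pos: [0.5885, 0.3475, 0.1233]
orientation: [3.112, 0.43, -0.0]
contact_force: [-0.8, -0.2, -0.6]
grip_width: 0.016
gripper_force: 39.2
```

Request:
drive_tool --rows '[{"offset":[0,0,0.01],"rotation":[0,0,0],"claw":0},{"offset":[0,0,0.02],"rotation":[0,0,0],"claw":0},{"offset":[0,0,0.02],"rotation":[0,0,0],"claw":0},{"offset":[0,0,0.02],"rotation":[0,0,0],"claw":0}]'

```text
clock: 8.78
tcp_pos: [0.5892, 0.348, 0.1219]
orientation: [-3.111, -0.43, -0.003]
contact_force: [-1.4, -1.9, 7.1]
grip_width: 0.0165
gripper_force: 40.2
```

Request:
drive_tool --rows '[{"offset":[0,0,0],"rotation":[0,0,0],"claw":0.25},{"offset":[0,0,0],"rotation":[0,0,0],"claw":0.3},{"offset":[0,0,0],"rotation":[0,0,0],"claw":0.4},{"offset":[0,0,0],"rotation":[0,0,0],"claw":0.5},{"offset":[0,0,0],"rotation":[0,0,0],"claw":0.5},{"offset":[0,0,-0.1],"rotation":[0,0,0],"claw":0.5},{"offset":[0,0,-0.2],"rotation":[0,0,0],"claw":0.5},{"offset":[0,0,-0.4],"rotation":[0,0,0],"claw":0.5},{"offset":[0,0,-0.6],"rotation":[0,0,0],"claw":0.5},{"offset":[0,0,-0.6],"rotation":[0,0,0],"claw":0.5},{"offset":[0,0,-0.6],"rotation":[0,0,0],"claw":0.5}]'

```text
clock: 9.7
tcp_pos: [0.5895, 0.3484, 0.2126]
orientation: [-3.11, -0.43, -0.006]
contact_force: [-0.6, -0.1, -0.0]
grip_width: 0.0427
gripper_force: 0.0
```

```bash
python3 look.py c3 265 180 1
```

```text
{'clock': 9.7, 'tcp_pos': [0.5895, 0.3484, 0.2126], 'orientation': [-3.1102, -0.4299, -0.0061], 'contact_force': [-0.5914, -0.1076, -0.008], 'grip_width': 0.0427, 'joints': [-0.3518, 0.5387, -0.399, 1.5292, 0.2244, 1.1148, -2.0944]}
```

View pics/c3.png

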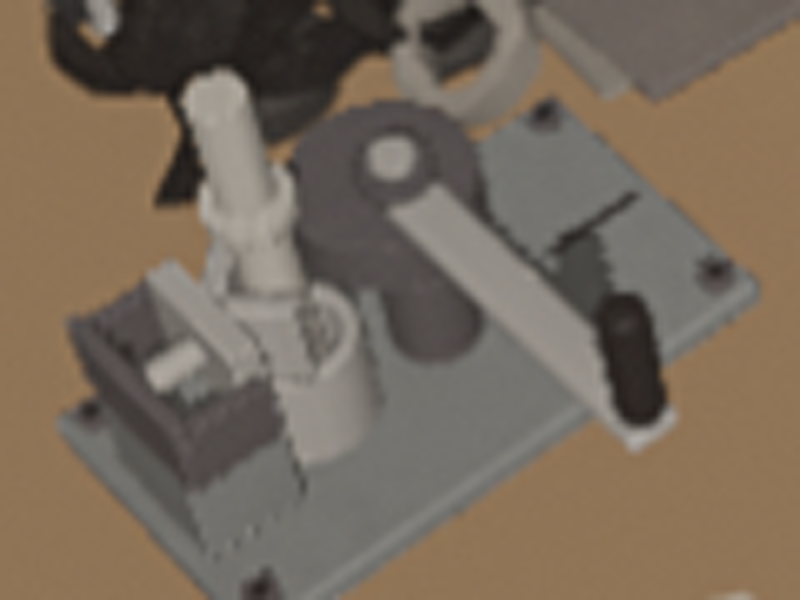

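```bash
python3 - <<'E'
from h import *
np.set_printoptions(precision=4,suppress=True)
s=np.load("scene_c3.npz")
k=lambda u,v:(u/6.667+110-.43,v/6.667+265-.43)
r=atz(s,[k(218,87),k(624,310),k(392,157),k(635,195),k(555,250)],[.16,.137,.096,.012,.012]);print(r)
g=r[3]-r[4];print("groove dir deg",np.degrees(np.arctan2(g[0],-g[1])),"lever",np.degrees(np.arctan2(*(r[2]-r[1])[[1,0]])),np.hypot(*(r[2]-r[1])[:2]))
a=np.radians(13.2)
for q in((0,0),(0,-.0455),(-.12,-.0455)):print(q,[r[0][0]])
E
```

```text
[[0.5907 0.3455 0.16  ]
 [0.4782 0.2751 0.137 ]
 [0.5968 0.3028 0.096 ]
 [0.6144 0.2285 0.012 ]
 [0.6069 0.2594 0.012 ]]
groove dir deg 13.677238205739839 lever 13.12835805652596 0.12184111223615654
(0, 0) [np.float64(0.5906925433161021)]
(0, -0.0455) [np.float64(0.5906925433161021)]
(-0.12, -0.0455) [np.float64(0.5906925433161021)]
```

The spindle stands upright in the cup, collar at crop (245,210) and top at (218,87). The lever is still open, with its handle at (624,310). Moving to the handle.

Request:
drive_tool --rows '[{"offset":[-0.2,0.067,0],"rotation":[0,0,0],"claw":0.6},{"offset":[-0.4,0.134,0],"rotation":[0,0,0],"claw":0.6},{"offset":[-0.6,0.2,0],"rotation":[0,0,0],"claw":0.6},{"offset":[-0.75,0.25,0],"rotation":[0,0,0],"claw":0.6},{"offset":[-0.834,0.28,0],"rotation":[0,0,0],"claw":0.6},{"offset":[-0.834,0.28,0],"rotation":[0,0,0],"claw":0.6},{"offset":[-0.834,0.28,0.15],"rotation":[0,0,0],"claw":0.6},{"offset":[-0.834,0.28,0.3],"rotation":[0,0,0],"claw":0.6},{"offset":[-0.834,0.28,0.4],"rotation":[0,0,0],"claw":0.6},{"offset":[-0.834,0.28,0.4],"rotation":[0,0,0],"claw":0.6}]'

```text
clock: 10.63
tcp_pos: [0.4777, 0.2719, 0.1462]
orientation: [3.109, 0.43, -0.01]
contact_force: [-0.0, -0.7, -0.8]
grip_width: 0.0514
gripper_force: 0.0
```

```bash
python3 look.py c4 265 180 1
```

```text
{'clock': 10.6333, 'tcp_pos': [0.4777, 0.2719, 0.1462], 'orientation': [3.1094, 0.4301, -0.0102], 'contact_force': [-0.03, -0.6897, -0.758], 'grip_width': 0.0514, 'joints': [-0.2922, 0.4092, -0.4223, 1.9095, 0.2127, 0.8736, -2.1181]}
```

View pics/c4.png

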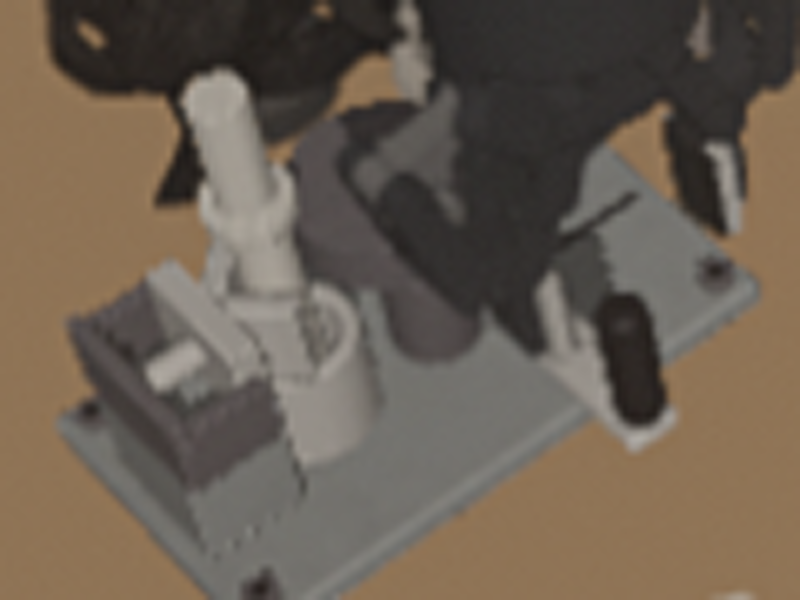

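The fingertips at (530,345) and (725,230) straddle the handle at (624,308). Descending and closing.

Request:
drive_tool --rows '[{"offset":[0.014,-0.003,0.06],"rotation":[0,0,0],"claw":0.6},{"offset":[0.014,-0.003,0.14],"rotation":[0,0,0],"claw":0.6},{"offset":[0.014,-0.003,0.22],"rotation":[0,0,0],"claw":0.6},{"offset":[0.014,-0.003,0.29],"rotation":[0,0,0],"claw":0.6},{"offset":[0.014,-0.003,0.29],"rotation":[0,0,0],"claw":0.6},{"offset":[0.014,-0.003,0.29],"rotation":[0,0,0],"claw":0.6}]' --force 60

```text
clock: 11.23
tcp_pos: [0.4808, 0.2738, 0.1058]
orientation: [3.111, 0.43, -0.003]
contact_force: [-0.5, -0.3, 0.1]
grip_width: 0.0512
gripper_force: 0.0
```

Request:
drive_tool --rows '[{"offset":[0,0,0],"rotation":[0,0,0],"claw":0.4},{"offset":[0,0,0],"rotation":[0,0,0],"claw":0.3},{"offset":[0,0,0],"rotation":[0,0,0],"claw":0.2},{"offset":[0,0,0],"rotation":[0,0,0],"claw":0},{"offset":[0,0,0],"rotation":[0,0,0],"claw":0},{"offset":[0,0,0],"rotation":[0,0,0],"claw":0},{"offset":[0,0,0],"rotation":[0,0,0],"claw":0},{"offset":[0,0,0],"rotation":[0,0,0],"claw":0}]'

```text
clock: 11.9
tcp_pos: [0.4816, 0.2751, 0.1076]
orientation: [-3.111, -0.431, -0.002]
contact_force: [-2.1, 2.4, 6.2]
grip_width: 0.0143
gripper_force: 58.9
```

Request:
drive_tool --rows '[{"offset":[0,0.035,-0.01],"rotation":[0,0,0],"claw":0},{"offset":[0,0.07,-0.01],"rotation":[0,0,0],"claw":0},{"offset":[0.006,0.139,-0.01],"rotation":[0,0,0],"claw":0},{"offset":[0.018,0.208,-0.01],"rotation":[0,0,0],"claw":0},{"offset":[0.036,0.275,-0.01],"rotation":[0,0,0],"claw":0},{"offset":[0.06,0.341,-0.01],"rotation":[0,0,0],"claw":0},{"offset":[0.089,0.405,-0.01],"rotation":[0,0,0],"claw":0},{"offset":[0.124,0.465,-0.01],"rotation":[0,0,0],"claw":0},{"offset":[0.164,0.522,-0.01],"rotation":[0,0,0],"claw":0},{"offset":[0.209,0.576,-0.01],"rotation":[0,0,0],"claw":0},{"offset":[0.209,0.576,-0.01],"rotation":[0,0,0],"claw":0},{"offset":[0.209,0.576,-0.01],"rotation":[0,0,0],"claw":0}]'

```text
clock: 12.9
tcp_pos: [0.5353, 0.2007, 0.1077]
orientation: [-3.109, -0.43, -0.001]
contact_force: [0.2, 7.5, -5.4]
grip_width: 0.0139
gripper_force: 60.0
```

Request:
drive_tool --rows '[{"offset":[0.049,0.045,0],"rotation":[0,0,0],"claw":0},{"offset":[0.103,0.088,0],"rotation":[0,0,0],"claw":0},{"offset":[0.16,0.126,0],"rotation":[0,0,0],"claw":0},{"offset":[0.22,0.16,0],"rotation":[0,0,0],"claw":0},{"offset":[0.283,0.188,0],"rotation":[0,0,0],"claw":0},{"offset":[0.349,0.21,0],"rotation":[0,0,0],"claw":0},{"offset":[0.416,0.228,0],"rotation":[0,0,0],"claw":0},{"offset":[0.416,0.228,0],"rotation":[0,0,0],"claw":0},{"offset":[0.416,0.228,0],"rotation":[0,0,0],"claw":0}]'

```text
clock: 13.65
tcp_pos: [0.6039, 0.1832, 0.1077]
orientation: [3.112, 0.43, -0.003]
contact_force: [-4.0, 1.1, -0.4]
grip_width: 0.0139
gripper_force: 60.6
```

```bash
python3 look.py c5 265 180 1
```

```text
{'clock': 13.65, 'tcp_pos': [0.6039, 0.1832, 0.1077], 'orientation': [3.1115, 0.4297, -0.0027], 'contact_force': [-3.9713, 1.0777, -0.3606], 'grip_width': 0.0139, 'joints': [-0.1275, 0.5669, -0.363, 1.7471, 0.251, 0.8752, -1.8971]}
```

View pics/c5.png

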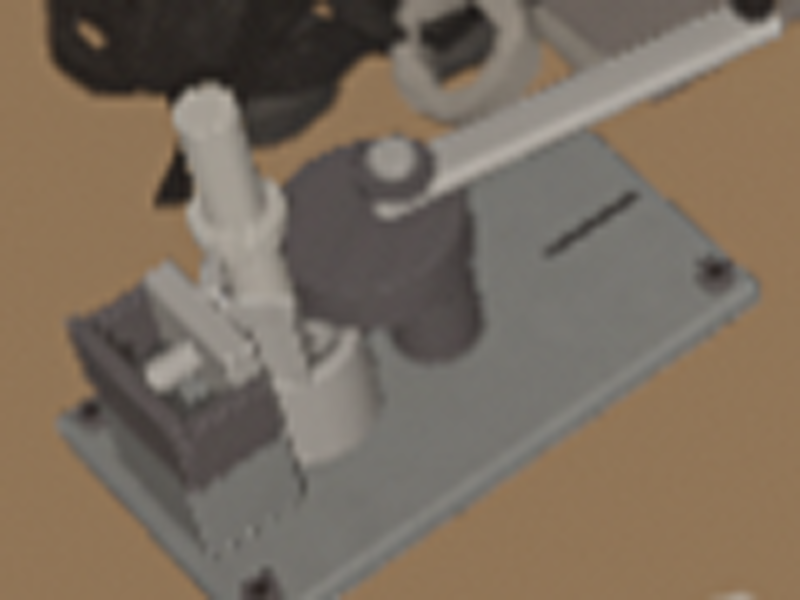

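```bash
python3 - <<'E'
from h import *
from scipy.optimize import least_squares
H=np.array([[.4816,.2751],[.5353,.2007],[.6039,.1832]])
o=least_squares(lambda p:np.hypot(*(H-p).T)-.12,[.598,.302]);p=o.x;print(p,o.fun)
d=p-H;print(np.degrees(np.arctan2(d[:,1],d[:,0])))
s=np.load("scene_c5.npz");k=lambda u,v:(u/6.667+110-.43,v/6.667+265-.43)
g=atz(s,[k(545,254),k(636,194)],[.012]*2);e=atz(s,[k(438,155),k(730,22),k(440,196),k(775,38),k(392,157)],[.090,.090,.082,.082,.096]);print(g,e)
D=lambda v:np.degrees(np.arctan2(v[0],-v[1]))
print("groove",D(g[1]-g[0]),"pivot->groove",D(g[0]-e[4]),D(g[1]-e[4]),"lever edges",D(e[1]-e[0]),D(e[3]-e[2]))
E
```

```text
[0.59825053 0.30298935] [-6.18398780e-05  1.07788245e-04 -7.75029593e-05]
[13.44613385 58.39118252 92.70016554]
[[0.60699441 0.26272848 0.012     ]
 [0.6145748  0.22809641 0.012     ]] [[0.59566612 0.28978362 0.09      ]
 [0.59908626 0.19278021 0.09      ]
 [0.58741633 0.29392671 0.082     ]
 [0.59285782 0.18146064 0.082     ]
 [0.59681885 0.30281507 0.096     ]]
groove 12.346380591203744 pivot->groove 14.24310641789546 13.367670094059132 lever edges 2.0192923666069773 2.770003497923867
```

Request:
drive_tool --rows '[{"offset":[0.04,0.001,0],"rotation":[0,0,0],"claw":0},{"offset":[0.08,0.005,0],"rotation":[0,0,0],"claw":0},{"offset":[0.12,0.013,0],"rotation":[0,0,0],"claw":0},{"offset":[0.147,0.021,0],"rotation":[0,0,0],"claw":0},{"offset":[0.147,0.021,0],"rotation":[0,0,0],"claw":0},{"offset":[0.147,0.021,0],"rotation":[0,0,0],"claw":0},{"offset":[0.147,0.021,0],"rotation":[0,0,0],"claw":0},{"offset":[0.147,0.021,0],"rotation":[0,0,0],"claw":0}]'

```text
clock: 14.42
tcp_pos: [0.6258, 0.1863, 0.1078]
orientation: [3.112, 0.43, -0.002]
contact_force: [-5.0, -0.5, -5.6]
grip_width: 0.0136
gripper_force: 59.9
```

```bash
sed -i 's/"scene",110/"scene",120/' look.py; python3 look.py c6 250 180 1
```

```text
{'clock': 14.4167, 'tcp_pos': [0.6258, 0.1863, 0.1078], 'orientation': [3.1116, 0.4304, -0.0017], 'contact_force': [-4.995, -0.4682, -5.6461], 'grip_width': 0.0136, 'joints': [-0.1296, 0.5967, -0.3575, 1.6921, 0.2538, 0.8998, -1.8854]}
```

View pics/c6.png

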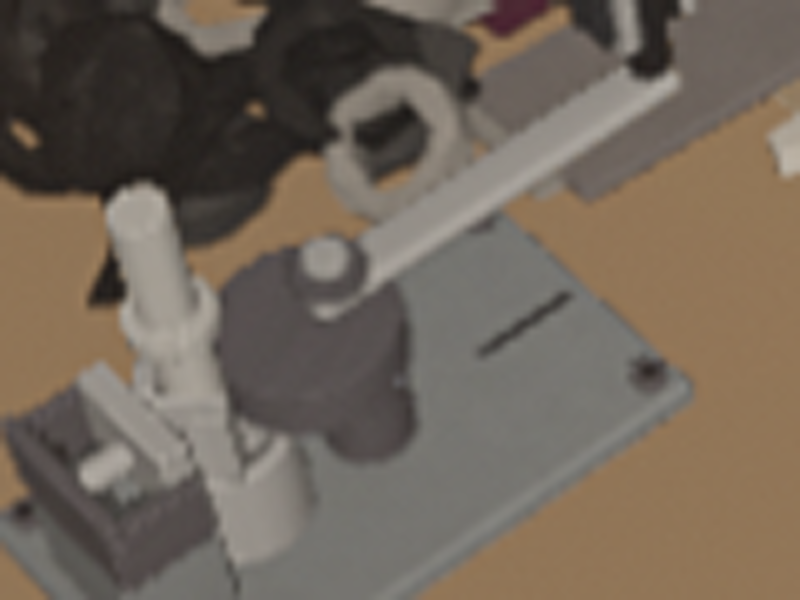

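```bash
python3 - <<'E'
from h import *
s=np.load("scene_c6.npz");k=lambda u,v:(u/6.667+120-.43,v/6.667+250-.43)
g=atz(s,[k(478,355),k(571,294)],[.012]*2);e=atz(s,[k(360,238),k(625,70),k(380,285),k(675,85),k(327,257)],[.090,.090,.082,.082,.096])
pl=atz(s,[k(400,596),k(690,397)],[.012]*2)
D=lambda v:np.degrees(np.arctan2(v[0],-v[1]))
print("groove",D(g[1]-g[0]),"pivot->groove",D(g[0]-e[4]),D(g[1]-e[4]),"plate",D(pl[1]-pl[0]),"lever",D(e[1]-e[0]),D(e[3]-e[2]))
# side edges of lever sampled automatically: bright lever-top points from depth
P=cloud(s);m=(abs(P[...,2]-.086)<.008)&(P[...,1]>.195)&(P[...,1]<.285)&(P[...,0]>.585)&(P[...,0]<.64)
q=P[m][:,:2];d=np.linalg.svd(q-q.mean(0))[2][0];d*=-np.sign(d[1]);print(len(q),"lever depth dir",D(d))
d=q.mean(0)-e[4][:2];print("pivot->lever mean",D(d))
E
```

```text
groove 12.173781794005047 pivot->groove 14.389949966133146 13.347316552534576 plate 12.399100538619454 lever 12.39143388551512 14.17787342173544
357 lever depth dir 13.922109104783877
pivot->lever mean 11.311353149579768
```

The lever lies over and parallel to the groove: lever about 13.3°, groove and plate about 13.2°. The spindle is upright against the anvil and the handle is still held, so I'm handing in.

```bash
python3 -c "
from bench import *
print(hand_in())"
```

```text
the job is handed in; nothing more can be done
None
```

The collared spindle is standing on the cup floor, pressed against the V-anvil. The gripper still holds the lever over the groove, within about 1° of in line by the camera and arm measurements. I handed the job in at about 14.5 s; no verdict came back.

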